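# Set the telescoping hold-down on a ring glue-up

## Task

The segmented ring lying under the bench hold-down must be kept flat while its glue sets. Twist the hold-down's T-grip anticlockwise to free the telescoping section, push it down until the sprung foot bears on the ring with about 12 N (over 25 N spoils the glue line), then, keeping that pressure, twist the grip fully back clockwise to lock it at that length and let go. Leave the ring, the other rings and everything else on the bench where they are.

Things in the scene. Friction and masses are not known exactly. Their poses are not given: they have to be found in the camera images.
- holddown: bench hold-down screwed to the bench: foot plate 90 x 110 mm, 28 mm pillar 184 mm tall, aluminium arm that carries the upright 34 mm outer tube of a telescoping strut. Origin: on the bench top, exactly below the strut's axis; z up; the pillar stands 135 mm away along +y. The strut's inner section, with T-grip on top and foot below, slides through the tube, 75 mm in all
- tube_mouth (a point): centre of the black bush topping the outer tube, 39 mm across, 189 mm above the bench: the highest fixed part. Below the tube hangs the section's round rubber-faced foot, 90 mm across, on a spring: 2.5 N/mm, 10 mm stroke, no preload; its underside is 205 mm below grip_mid when relaxed, 14 to 60 mm above the ring at the start. The foot does not turn with the grip
- grip_mid (a point): middle of the black T-grip on the strut's inner section: a bar 84 mm long (point x), 16 mm wide, 24 mm high, to be taken across its 16 mm from above. On the strut's axis at the bar's mid-height; z up. 265 to 290 mm above the bench at the start, never below 215 mm. Freed, the section slides with a few newtons of drag and weighs 2 N; pushed steadily, the foot bears the hand's push within 1.5 N
- grip (a joint): turn of T-grip and inner section, rad: 0 = fully clockwise seen from above, locked; grows anticlockwise to a stop at 1.4. The lock grips below about 0.6, ever tighter towards 0, and lets the section slide above 0.7; starts at 0 to 0.1. Turning takes 0.2 to 0.4 N m; it stays where left. Locked it holds over 30 N; unlocked it stays up by its drag but springs back from a load
- ring_a: wooden ring of twelve glued segments in a steel hose clamp, flat on the bench; 114 mm across, hole 60 mm, screw housing 15 mm out at one side. Origin: centre of its underside, z up. Three such rings differ in thickness, 25 to 45 mm; one of the three lies under the hold-down (origin within 5 mm of holddown's), the others wait beside it. Thickness is not told: find it by feel
- ring_b: wooden ring of twelve glued segments in a steel hose clamp, flat on the bench; 114 mm across, hole 60 mm, screw housing 15 mm out at one side. Origin: centre of its underside, z up. Three such rings differ in thickness, 25 to 45 mm; one of the three lies under the hold-down (origin within 5 mm of holddown's), the others wait beside it. Thickness is not told: find it by feel
- ring_c: wooden ring of twelve glued segments in a steel hose clamp, flat on the bench; 114 mm across, hole 60 mm, screw housing 15 mm out at one side. Origin: centre of its underside, z up. Three such rings differ in thickness, 25 to 45 mm; one of the three lies under the hold-down (origin within 5 mm of holddown's), the others wait beside it. Thickness is not told: find it by feel
- glue: white glue bottle with a blue cap, 68 mm across, 196 mm tall, standing. Origin: centre of its underside. Leave alone.
- screwdriver: screwdriver with a wooden handle, 200 mm long, lying. Leave alone.
- mallet: wooden mallet, head 115 x 76 mm with a 240 mm handle, lying. Leave alone.
- spare_clamp: empty steel hose clamp, 110 mm ring, 14 mm high, lying. Leave alone.
- bowl: plastic bowl, 170 mm across, 75 mm high. Leave alone.
- batten: wooden batten 150 x 30 x 24 mm, lying. Leave alone.
Mind the look-alikes: they are no part of the job. What is shaped like the ring_c but green is not meant.

How it is judged:
By the outcome, as a careful person would: the job done as asked, in the order asked, and still so for the second after the job is handed in, with the robot touching nothing.
It also fails if it takes over 42 s, if anything falls off the work surface, if the arm or the gripper's body presses on something with over 40 N, if the wrist force passes 120 N, or if a joint passes its speed limit or range.

## Robot

A 6-joint arm with a two-finger parallel gripper is mounted at the origin on the work surface. World frame = base frame: x ahead of the robot, y to its left, z up, the work surface at z = 0. Lengths are in m, angles in rad, forces in N, time in s.
With the tool pointing down it reaches from about 0.275 to 0.975 m from the base axis. Payload 8.4 kg.
Tool frame: the origin (TCP) lies between the finger pads; the fingertips stand 11 mm ahead of it and the grasp point (between the pads) lies 8 mm behind it; z points along the fingers, y is the line along which they close (so a half turn about z gives the same grasp; the last joint's range is limited). The gripper opens to 92 mm and grips with 3 to 60 N. Pads are 20 mm wide; open, the fingers measure 128 mm over their backs; the gripper's body (75 mm by 189 mm) begins 69 mm behind the grasp point.
Start: joints at [1.207, 0.353, 1.633, -0, 1.155, -0.002], TCP at [0.221, 0.585, 0.226] pointing down, gripper open.
Joint ranges: [-2.63, 2.63], [-0.92, 2.1], [0.06, 2.66], [-1.3, 4.44], [0, 2.69], [-3.02, 3.02]. Speed limits (rad/s): [2.22, 2.22, 2.79, 3.14, 3.14, 3.14].

## Interface

Orientations are given as a unit quaternion [w, x, y, z].
In Python, from rig import bot gives the robot as it stands. The module is installed in compiled form; this text tells all that it offers.
- The arm moves only by the tool apply_moves, never from a script. Its argument "moves" is a list that holds one entry, the list of rows, each a list of 7 numbers: the shift along the tool's x, y, z in mm, then the turn, a rotation vector about the tool's x, y, z in degrees, then the gripper's target within -1 to 1 (fully open at 1, half-way at 0, shut at -1). In form: [[[dx, dy, dz, ax, ay, az, claw], ...]]. A call has 1 to 12 rows; each row shifts and turns the commanded pose from where the row before left it, along the tool's axes as they then stand; what a row does not reach is not made up. A row lasts 1/8 s, in which the tool goes at most 62.5 mm and 10.7 degrees, less where a joint would pass 70% of its speed; a pose out of reach is approached as far as the arm can. A call with a gripper value outside its range is refused whole. The fingers move at their own pace and stop on an object; the grip force is fixed at half the most. Time passes only in rows, so rows that do not move let the fingers close. It gives the time, the measured TCP pose, the force, the opening and the grip force at its end, in the units of the state.
- bot.get_state(): the state, without advancing time (a new reading comes with each control period).
- bot.grab_frame(name): name is "scene" or "top" or "wrist"; returns a dict with "pixels" (480x640x3 uint8, red, green, blue), "z_map" (480x640 float32, m along the optical axis (not along the pixel's ray), 0 where there is no reading), "intrinsics" (3x3 intrinsics, pixels), "pose" (4x4, takes a point from camera to world coordinates). Camera axes: x right, y up, looking along -z (the intrinsics and any distortion apply to the point x, -y, -z); pixel columns grow to the right and rows downward; lengths in m; the calibration is good to about 2 mm. The wrist camera is an equidistant fisheye: a pixel r from the principal point sees the ray r / f radians off the axis. A picture is of the moment at which its call begins.
- bot.sign_off(): hands the job in; it is judged then, once.
Trained networks look in the newest picture that a camera, given by its name, has taken for a name from the list of things; names that differ only in an ending like _2 or _b are one class to them, and where a whole thing is asked for, a point or a joint stands for the part that bears it (a point fixed in the world has none). Each returns a list of dicts, best first, with "confidence" (0 to 1); they miss things now and then, are a little off and sometimes report something else, mostly with a low value. They report only what shows in the picture. A call takes as long as a camera call. They do not tell look-alikes from the thing itself.
- bot.regions_of(camera, query): "mask" (480x640 bool, what is visible of it) and "bbox" ([left, top, right, bottom] in pixels, round what is visible of it).
- bot.tip_of(camera, query): "uv" ([column, row] in pixels: a listed point, or the origin of a listed thing).
The state is a dict: "clock": time; "qpos": joint angles; "dq": joint speeds; "joint_torque": joint torques, N m; "tcp_pos": TCP position; "orientation": TCP orientation; "contact_force": force on the tool from outside, world axes, zero at the start; "moment": the same for the moment, N m; "opening": finger opening in m; "grip_force": force on a finger pad.
Only numpy, scipy, OpenCV 4.12 (cv2) and the standard library are available. Lean on these libraries where they do the work, as an engineer would, in place of code of your own. Each camera call takes 0.05 s, during which the arm holds its last target. There are 200 camera calls.

## Working session

There is one attempt and no reset: what is moved stays moved. The work goes in short steps, Python scripts to look and compute and a tool call to move; the robot and the scene stay as the last step left them, time stands still between calls to the robot, and variables do not carry over. Pictures are saved under pics/ and viewed, at most 10 in all, crops included, and the job is handed in when it is done.

Besides the shell and the picture viewer there is one more tool, called after "Request:" as name([rows], argument=value, ...), one row to a line, values as JSON. apply_moves: Moves the arm, as the interface text tells. Its arguments: {"type":"object","properties":{"moves":{"type":"array","items":{"type":"array","items":{"type":"array","items":{"type":"number"}}}}},"required":["moves"]}

```bash
mkdir -p pics
cat > h.py <<'E'
import numpy as np, cv2
from rig import bot
def px2w(f,u,v,z=None):
    K=f["intrinsics"];P=f["pose"]
    d=f["z_map"][int(round(v)),int(round(u))] if z is None else z
    p=np.array([(u-K[0,2])/K[0,0]*d,-(v-K[1,2])/K[1,1]*d,-d,1]);return (P@p)[:3]
def cloud(f):
    K=f["intrinsics"];d=f["z_map"];v,u=np.mgrid[:480,:640]
    p=np.stack([(u-K[0,2])/K[0,0]*d,-(v-K[1,2])/K[1,1]*d,-d,np.ones_like(d)],-1)
    return (p@f["pose"].T)[...,:3]
def save(f,n): cv2.imwrite(f"pics/{n}.png",cv2.cvtColor(f["pixels"],cv2.COLOR_RGB2BGR))
E
python3 - <<'E'
from h import *
s=bot.get_state();print(s)
for c in("scene","top"):
    f=bot.grab_frame(c);save(f,c)
    for q in("grip_mid","tube_mouth","holddown"):
        for r in bot.tip_of(c,q)[:3]:print(c,q,r["uv"],r["confidence"],px2w(f,*r["uv"]))
    for r in bot.regions_of(c,"grip")[:3]:
        print(r["bbox"],r["confidence"],np.median(cloud(f)[r["mask"]],0))
    for r in bot.regions_of(c,"ring_a")[:5]:
        print("ring",r["bbox"],r["confidence"],np.median(cloud(f)[r["mask"]],0))
E
```

```text
{'clock': 0.0, 'qpos': array([ 1.20657629e+00,  3.53644788e-01,  1.63414304e+00, -3.59578946e-06,
        1.15517209e+00, -2.39705713e-03]), 'dq': array([-0.0006959 , -0.00035589, -0.00041719,  0.000396  ,  0.00023067,
       -0.00021172]), 'joint_torque': array([-3.56365617e-04, -5.93848658e+01, -3.34214544e+01,  6.95977081e-02,
        2.35021615e-02, -1.68100773e-04]), 'tcp_pos': array([0.22106589, 0.58408536, 0.22486196]), 'orientation': array([-1.22997849e-04,  1.79925507e-01,  9.83680001e-01, -6.72476397e-04]), 'contact_force': array([-0.503199  , -0.34717321,  0.47457168]), 'moment': array([-0.00394256,  0.01349837,  0.02308515]), 'grip_force': 0.0, 'opening': 0.09184511719961136}
scene grip_mid [342.4, 222.6] 0.77 [0.50553735 0.06469866 0.26146011]
scene tube_mouth [342.3, 237.5] 0.77 [0.50222216 0.06199512 0.20056867]
scene holddown [344.5, 283.1] 0.64 [0.51196681 0.09217691 0.03123212]
ring [330.1, 222.2, 364.7, 244.2] 0.9 [ 0.31813282 -0.13040988  0.03873561]
ring [233.4, 227.9, 263.8, 252.3] 0.77 [ 0.64698392 -0.34175149  0.02296427]
ring [320.0, 271.7, 360.3, 293.9] 0.77 [0.52482039 0.08571339 0.02761821]
ring [278.4, 238.9, 311.5, 268.0] 0.74 [ 0.55036029 -0.15065269  0.0375721 ]
ring [286.4, 209.2, 318.5, 235.1] 0.63 [ 0.41562829 -0.28716939  0.03517397]
top grip_mid [308.0, 256.8] 0.76 [0.48869416 0.05131134 0.27944698]
top tube_mouth [305.9, 257.8] 0.61 [0.48676102 0.05632899 0.27510184]
top holddown [310.8, 270.6] 0.73 [0.47749998 0.04510166 0.1444962 ]
[301.5, 237.9, 314.0, 275.6] 0.8 [0.49434975 0.05201256 0.27494809]
ring [428.2, 212.4, 474.2, 250.3] 0.86 [ 0.63601176 -0.35921404  0.02332457]
ring [366.0, 237.1, 408.8, 282.7] 0.86 [ 0.53861389 -0.17041509  0.04155053]
ring [291.9, 257.6, 336.1, 295.3] 0.83 [0.46096368 0.02693318 0.02872188]
ring [413.6, 284.0, 458.0, 332.2] 0.8 [ 0.40493863 -0.30544908  0.04149952]
ring [352.8, 313.9, 401.6, 357.2] 0.57 [ 0.31520243 -0.14340652  0.04189343]
```

View pics/scene.png

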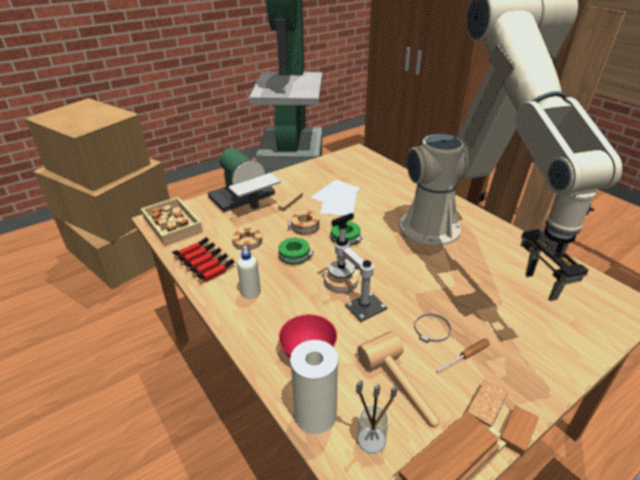

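View pics/top.png

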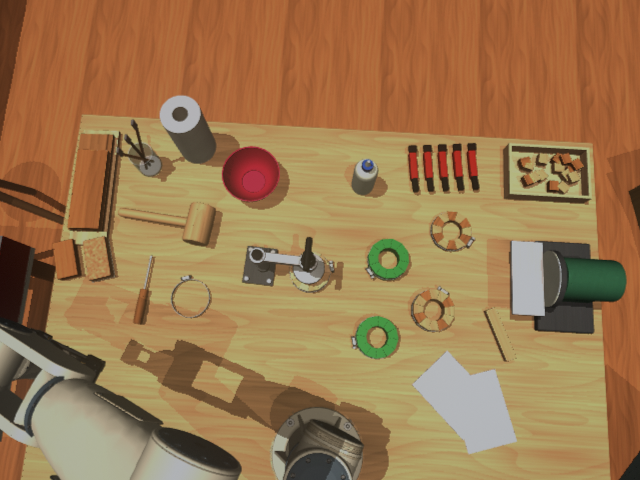

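Run:
```python
from h import *
f=bot.grab_frame("top");c=cloud(f)
sub=c[225:300,285:335].reshape(-1,3)
m=(sub[:,2]>.255)&(sub[:,2]<.32);p=sub[m];print(len(p),p.min(0),p.max(0),p.mean(0),np.median(p[:,2]))
r=cv2.minAreaRect((p[:,:2]*1000).astype(np.float32));print(r)
# points between .15 and .23: arm, pillar and tube
m=(sub[:,2]>.17)&(sub[:,2]<.21);p=sub[m];print(len(p),p.min(0),p.max(0),np.median(p,0))
im=cv2.cvtColor(f["pixels"],cv2.COLOR_RGB2BGR)[200:330,240:400];cv2.imwrite("pics/crop.png",cv2.resize(im,None,fx=4.5,fy=4.5,interpolation=cv2.INTER_CUBIC))
```

```text
244 [0.4562655  0.04241668 0.25524276] [0.53952773 0.06497822 0.28327613] [0.49639078 0.05313453 0.273779  ] 0.27536472862717765
((497.8839416503906, 53.487972259521484), (83.28321075439453, 22.166379928588867), 3.3456852436065674)
113 [0.4765345  0.02981711 0.17000493] [0.51295901 0.10850232 0.20779116] [0.49423487 0.04481124 0.18443031]
```

View pics/crop.png

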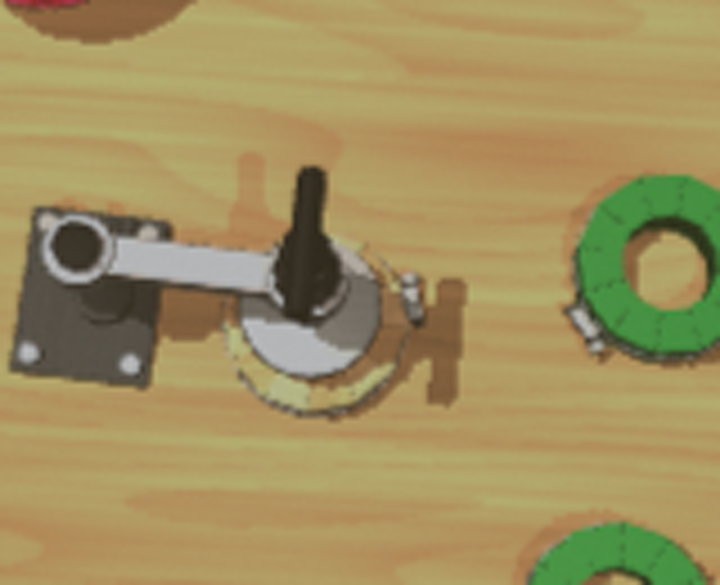

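The scene view shows the hold-down near pixel (350,270), and the top view shows it at (308,258). The black T-grip runs along about +x, centred near (0.497, 0.053) with its top at about 0.28. The pillar is at (258,258).

Possible look-alikes for the grip in the top view:
- pillar cap (258,256)
- clamp screw housings (332,265) and (370,270)
- red clamp handles (445,168)
- green rings (388,260) and (377,338)

The crop confirms the T-bar at crop pixels (310,170) to (303,320), above a natural-wood ring and the grey foot. I'll go above it.

Request:
apply_moves([
  [[-37,-33,-14,0,0,0,1],[-37,-33,-14,0,0,0,1],[-37,-33,-14,0,0,0,1],[-37,-33,-14,0,0,0,1],[-37,-33,-14,0,0,0,1],[-37,-33,-14,0,0,0,1],[-37,-33,-14,0,0,0,1],[-37,-33,-14,0,0,0,1],[-37,-33,-14,0,0,0,1],[-37,-33,-14,0,0,0,1],[-37,-33,-14,0,0,0,1],[-37,-33,-14,0,0,0,1]],
])

```text
clock: 2.15
tcp_pos: [0.4968, 0.0554, 0.3944]
orientation: [0.0, 0.18, 0.984, 0.0]
contact_force: [0.1, -0.1, -0.3]
opening: 0.0918
grip_force: 0.0
```

Request:
apply_moves([
  [[0,0,0,0,0,10,1],[0,0,0,0,0,10,1],[0,0,0,0,0,10,1],[0,0,0,0,0,10,1],[0,0,0,0,0,10,1],[0,0,0,0,0,10,1],[0,0,0,0,0,10,1],[0,0,0,0,0,10,1],[0,0,0,0,0,10,1],[0,0,0,0,0,10,1],[0,0,0,0,0,10,1],[0,0,0,0,0,10,1]],
])

```text
clock: 3.65
tcp_pos: [0.4962, 0.057, 0.3937]
orientation: [0.0, 0.943, 0.333, 0.0]
contact_force: [-0.4, 0.6, 0.2]
opening: 0.0921
grip_force: 0.0
```

Request:
apply_moves([
  [[0,0,0,0,0,9,1],[0,0,0,0,0,9,1],[0,0,0,0,0,9,1],[0,0,0,0,0,9,1],[0,0,0,0,0,0,1]],
])

```text
clock: 4.28
tcp_pos: [0.4963, 0.057, 0.3937]
orientation: [-0.0, 1.0, 0.029, 0.0]
contact_force: [-0.5, -0.1, -0.1]
opening: 0.0921
grip_force: 0.0
```

```bash
cat >> h.py <<'E'
def wcloud(f):
    K=f["intrinsics"];d=f["z_map"];v,u=np.mgrid[:480,:640]
    a=(u-K[0,2])/K[0,0];b=(v-K[1,2])/K[1,1];th=np.hypot(a,b)+1e-9;k=np.tan(np.minimum(th,1.5))/th
    p=np.stack([a*k*d,-b*k*d,-d,np.ones_like(d)],-1)
    return (p@f["pose"].T)[...,:3]
E
python3 - <<'E'
from h import *
from scipy.spatial.transform import Rotation as R
s=bot.get_state();q=s["orientation"];print(s["clock"],s["qpos"],s["tcp_pos"],s["contact_force"]);print(R.from_quat(q[[1,2,3,0]]).as_matrix().round(3))
f=bot.grab_frame("wrist");save(f,"w1");c=wcloud(f);print(f["intrinsics"],f["pose"])
for t in bot.tip_of("wrist","grip_mid")[:2]:print(t,c[int(t["uv"][1]),int(t["uv"][0])])
for r in bot.regions_of("wrist","grip")[:2]:
    p=c[r["mask"]&(f["z_map"]>0)];print(r["bbox"],r["confidence"],len(p),np.percentile(p,[2,50,98],axis=0))
    zt=np.percentile(p[:,2],95);t=p[(p[:,2]>zt-.006)&(p[:,2]<zt+.006)];print(zt,len(t),cv2.minAreaRect((t[:,:2]*1000).astype(np.float32)))
E
```

```text
4.275 [1.11394530e-01 2.88046542e-02 1.66727743e+00 2.26675206e-05
 1.44535078e+00 1.62405050e+00] [0.49626925 0.05702872 0.393658  ] [-0.52199801 -0.1388861  -0.06671931]
[[ 0.998  0.058  0.   ]
 [ 0.058 -0.998  0.   ]
 [ 0.    -0.    -1.   ]]
[[371.64829954   0.         317.27808059]
 [  0.         371.64829954 242.61982802]
 [  0.           0.           1.        ]] [[ 5.85459269e-02  9.57942279e-01  2.80925194e-01  5.74087815e-01]
 [-9.98284637e-01  5.60677382e-02  1.68580196e-02  6.08888136e-02]
 [ 3.98169493e-04 -2.81430273e-01  9.59581598e-01  5.52581759e-01]
 [ 0.00000000e+00  0.00000000e+00  0.00000000e+00  1.00000000e+00]]
{'uv': [323.1, 232.6], 'confidence': 0.68} [0.50252959 0.05221303 0.27851203]
[303.0, 176.7, 338.8, 282.3] 0.81 2353 [[0.46046278 0.04135877 0.18790844]
 [0.50232495 0.05350259 0.2770487 ]
 [0.53996278 0.06471635 0.27933867]]
0.2789504607257896 1954 ((500.7315673828125, 53.284820556640625), (16.148710250854492, 82.52384948730469), 87.75240325927734)
[489.0, 223.1, 558.7, 297.7] 0.23 3481 [[ 0.35595607 -0.35481129  0.00397827]
 [ 0.41318583 -0.29517743  0.04317625]
 [ 0.46473057 -0.24709424  0.04576847]]
0.04535374847207241 2183 ((406.975341796875, -303.9886169433594), (115.47821807861328, 114.475830078125), 58.823020935058594)
```

View pics/w1.png

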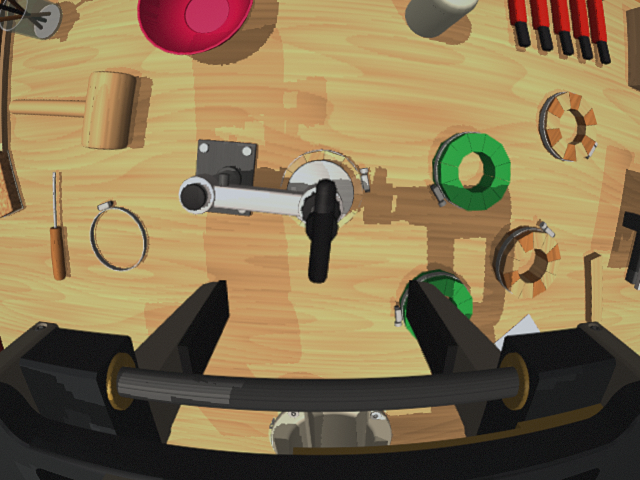

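The wrist view shows the bar from (322,182) to (318,282). It measures 16.1 x 82.5 mm, centred at (0.5007, 0.0533), with its top at 0.279, all as described. Next I align, descend and grip.

Request:
apply_moves([
  [[4,4,20,0,0,0,1],[0,0,25,0,0,5.5,1],[0,0,30,0,0,0,1],[0,0,30,0,0,0,1],[0,0,20,0,0,0,1],[0,0,9,0,0,0,1],[0,0,0,0,0,0,-1],[0,0,0,0,0,0,-1],[0,0,0,0,0,0,-1],[0,0,0,0,0,0,-1],[0,0,0,0,0,0,-1]],
])

```text
clock: 5.8
tcp_pos: [0.5006, 0.0533, 0.2598]
orientation: [-0.0, 1.0, -0.019, 0.0]
contact_force: [0.2, 1.2, 1.1]
opening: 0.0437
grip_force: 0.0
```

Run:
```python
from h import *
s=bot.get_state();print({k:np.round(v,3) for k,v in s.items()})
f=bot.grab_frame("wrist");save(f,"w2")
```

```text
{'clock': np.float64(5.8), 'qpos': array([ 0.103,  0.128,  1.85 , -0.   ,  1.164,  1.713]), 'dq': array([-0.   ,  0.001,  0.002,  0.   ,  0.   ,  0.   ]), 'joint_torque': array([ 2.0000e-03, -4.3364e+01, -3.3781e+01,  3.0000e-03, -7.9000e-02,
       -1.0000e-03]), 'tcp_pos': array([0.501, 0.053, 0.26 ]), 'orientation': array([-0.   ,  1.   , -0.019,  0.   ]), 'contact_force': array([0.185, 1.244, 1.067]), 'moment': array([0.005, 0.127, 0.002]), 'grip_force': np.float64(0.0), 'opening': np.float64(0.044)}
```

View pics/w2.png

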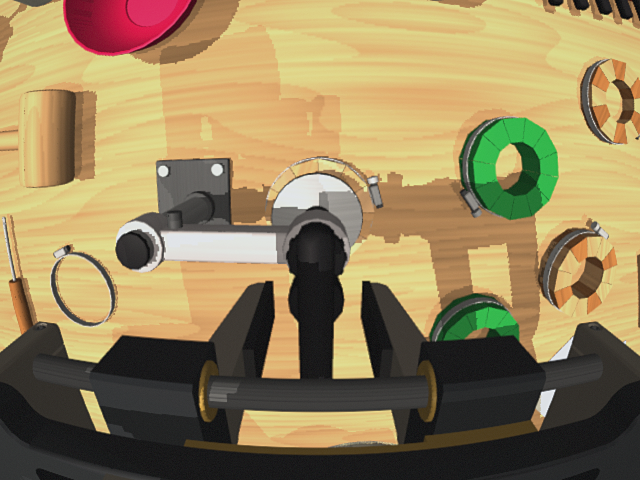

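The fingers are closing (opening 44 mm), with the bar centred between them at about (318,320). I'll let them finish.

Request:
apply_moves([
  [[0,0,0,0,0,0,-1],[0,0,0,0,0,0,-1],[0,0,0,0,0,0,-1],[0,0,0,0,0,0,-1],[0,0,0,0,0,0,-1],[0,0,0,0,0,0,-1]],
])

```text
clock: 6.6
tcp_pos: [0.5006, 0.0535, 0.2596]
orientation: [-0.0, 1.0, -0.019, 0.0]
contact_force: [-0.1, 4.8, -0.9]
opening: 0.0181
grip_force: 30.0
```

Run:
```python
from h import *
s=bot.get_state();print({k:np.round(v,3) for k,v in s.items()})
```

```text
{'clock': np.float64(6.6), 'qpos': array([1.030e-01, 1.280e-01, 1.850e+00, 1.000e-03, 1.164e+00, 1.713e+00]), 'dq': array([ 0.002,  0.   ,  0.001, -0.   , -0.   ,  0.001]), 'joint_torque': array([ -2.363, -43.376, -33.448,  -1.552,   0.131,  -0.   ]), 'tcp_pos': array([0.501, 0.054, 0.26 ]), 'orientation': array([-0.   ,  1.   , -0.019,  0.   ]), 'contact_force': array([-0.09 ,  4.811, -0.853]), 'moment': array([0.933, 0.105, 0.004]), 'grip_force': np.float64(30.0), 'opening': np.float64(0.018)}
```

Request:
apply_moves([
  [[0,-0.5,0,0,0,0,-1],[0,0,0,0,0,-8,-1],[0,0,0,0,0,-8,-1],[0,0,0,0,0,-8,-1],[0,0,0,0,0,-8,-1],[0,0,0,0,0,-8,-1],[0,0,0,0,0,-8,-1],[0,0,0,0,0,-8,-1],[0,0,0,0,0,-8,-1],[0,0,0,0,0,-6,-1],[0,0,0,0,0,0,-1]],
])

```text
clock: 7.98
tcp_pos: [0.501, 0.0536, 0.2596]
orientation: [0.0, 0.83, 0.557, 0.0]
contact_force: [3.0, 2.7, -2.0]
opening: 0.0181
grip_force: 30.0
```

Run:
```python
from h import *
s=bot.get_state();print({k:np.round(v,3) for k,v in s.items()})
```

```text
{'clock': np.float64(7.975), 'qpos': array([ 0.104,  0.128,  1.849, -0.   ,  1.163,  0.493]), 'dq': array([-0.001, -0.002, -0.   ,  0.   , -0.001,  0.056]), 'joint_torque': array([ -1.053, -44.063, -32.676,  -0.743,   1.018,  -1.019]), 'tcp_pos': array([0.501, 0.054, 0.26 ]), 'orientation': array([0.   , 0.83 , 0.557, 0.   ]), 'contact_force': array([ 2.954,  2.72 , -1.976]), 'moment': array([ 0.441, -0.408, -0.131]), 'grip_force': np.float64(29.999), 'opening': np.float64(0.018)}
```

Request:
apply_moves([
  [[0,0,3,0,0,0,-1],[0,0,3,0,0,0,-1],[0,0,3,0,0,0,-1],[0,0,3,0,0,0,-1],[0,0,3,0,0,0,-1],[0,0,0,0,0,0,-1]],
])

```text
clock: 8.72
tcp_pos: [0.5007, 0.0537, 0.2442]
orientation: [0.0, 0.83, 0.558, 0.0]
contact_force: [5.4, 1.3, -1.8]
opening: 0.0177
grip_force: 30.0
```

Request:
apply_moves([
  [[0,0,1.5,0,0,0,-1],[0,0,1.5,0,0,0,-1],[0,0,1,0,0,0,-1],[0,0,0,0,0,0,-1]],
])

```text
clock: 9.22
tcp_pos: [0.5007, 0.0537, 0.2405]
orientation: [0.0, 0.83, 0.558, 0.0]
contact_force: [4.2, 0.6, 0.8]
opening: 0.0182
grip_force: 30.0
```

Request:
apply_moves([
  [[0,0,1.5,0,0,0,-1],[0,0,1.5,0,0,0,-1],[0,0,1,0,0,0,-1],[0,0,0,0,0,0,-1]],
])

```text
clock: 9.72
tcp_pos: [0.5007, 0.0537, 0.2364]
orientation: [0.0, 0.83, 0.558, 0.0]
contact_force: [5.7, 1.7, 1.5]
opening: 0.018
grip_force: 30.0
```

Request:
apply_moves([
  [[0,0,1.5,0,0,0,-1],[0,0,1.5,0,0,0,-1],[0,0,0,0,0,0,-1]],
])

```text
clock: 10.1
tcp_pos: [0.5007, 0.0537, 0.2334]
orientation: [0.0, 0.83, 0.558, 0.0]
contact_force: [5.5, 1.4, 0.8]
opening: 0.0182
grip_force: 30.0
```

Request:
apply_moves([
  [[0,0,1.5,0,0,0,-1],[0,0,1.5,0,0,0,-1],[0,0,0,0,0,0,-1]],
])

```text
clock: 10.48
tcp_pos: [0.5007, 0.0537, 0.2304]
orientation: [0.0, 0.83, 0.558, 0.0]
contact_force: [5.5, 2.5, 0.1]
opening: 0.0182
grip_force: 30.0
```

Request:
apply_moves([
  [[0,0,1.5,0,0,0,-1],[0,0,1,0,0,0,-1],[0,0,0,0,0,0,-1]],
])

```text
clock: 10.85
tcp_pos: [0.5007, 0.0538, 0.2282]
orientation: [0.0, 0.83, 0.558, 0.0]
contact_force: [6.1, 1.4, 4.4]
opening: 0.0182
grip_force: 30.0
```

Request:
apply_moves([
  [[0,0,1,0,0,0,-1],[0,0,0.5,0,0,0,-1],[0,0,0,0,0,0,-1]],
])

```text
clock: 11.22
tcp_pos: [0.5009, 0.0538, 0.2271]
orientation: [0.0, 0.83, 0.558, 0.0]
contact_force: [5.1, 1.6, 5.8]
opening: 0.0183
grip_force: 30.0
```

Run:
```python
from h import *
a=[]
for i in range(6):
    s=bot.get_state();a.append(np.r_[s["contact_force"],s["tcp_pos"][2]]); bot.grab_frame("wrist")
print(np.round(a,4));print(np.mean(a,0))
```

```text
[[5.0807 1.5824 5.7741 0.2271]
 [4.0586 1.6407 6.2946 0.2271]
 [4.1923 0.8654 7.0545 0.2271]
 [4.3196 1.1263 5.9713 0.2271]
 [4.2498 1.4128 6.8782 0.2271]
 [5.1674 1.1341 6.793  0.2271]]
[4.51139655 1.29361003 6.4609539  0.22705934]
```

Request:
apply_moves([
  [[0,0,1,0,0,0,-1],[0,0,1.3,0,0,0,-1],[0,0,0,0,0,0,-1]],
])

```text
clock: 11.9
tcp_pos: [0.501, 0.0538, 0.2251]
orientation: [0.0, 0.83, 0.558, 0.001]
contact_force: [2.9, 1.9, 8.9]
opening: 0.018
grip_force: 30.0
```

```bash
cat > r.py <<'E'
from h import *
a=[]
for i in range(6):
    s=bot.get_state();a.append(np.r_[s["contact_force"],s["tcp_pos"],s["moment"][2]]); bot.grab_frame("wrist")
print(np.mean(a,0).round(4),s["clock"],s["qpos"])
E
python3 r.py
```

```text
[ 3.1914  1.6344  9.4083  0.501   0.0538  0.2251 -0.1189] 12.15 [ 1.03999895e-01  1.63725130e-01  1.88909374e+00 -5.88023899e-06
  1.08754639e+00  4.91986099e-01]
```

Request:
apply_moves([
  [[0,0,1.3,0,0,0,-1],[0,0,0,0,0,0,-1]],
])

```text
clock: 12.45
tcp_pos: [0.5011, 0.0538, 0.2241]
orientation: [0.0, 0.83, 0.558, 0.001]
contact_force: [1.4, 1.7, 12.6]
opening: 0.0182
grip_force: 30.0
```

```bash
python3 r.py
```

```text
[ 2.3102  1.1458 12.3136  0.5011  0.0538  0.2241 -0.1526] 12.7 [1.04000445e-01 1.64859482e-01 1.89020523e+00 1.10598501e-06
 1.08503107e+00 4.91975533e-01]
```

Request:
apply_moves([
  [[0,0,0,0,0,6,-1],[0,0,0,0,0,8,-1],[0,0,0,0,0,8,-1],[0,0,0,0,0,4,-1],[0,0,0,0,0,0,-1]],
])

```text
clock: 13.38
tcp_pos: [0.5011, 0.0538, 0.2241]
orientation: [0.0, 0.934, 0.356, 0.001]
contact_force: [2.5, 1.3, 12.5]
opening: 0.0179
grip_force: 30.0
```

```bash
python3 r.py
```

```text
[ 2.4726  1.2687 12.4105  0.5011  0.0538  0.2241  0.1479] 13.625 [ 1.04058092e-01  1.64877322e-01  1.89024193e+00 -1.88075021e-04
  1.08508174e+00  9.45408238e-01]
```

Force is steady at 12.4 N, so I continue clockwise to lock.

Request:
apply_moves([
  [[0,0,0,0,0,8,-1],[0,0,0,0,0,8,-1],[0,0,0,0,0,8,-1],[0,0,0,0,0,8,-1],[0,0,0,0,0,8,-1],[0,0,0,0,0,4,-1],[0,0,0,0,0,0,-1]],
])

```text
clock: 14.55
tcp_pos: [0.5007, 0.0539, 0.2241]
orientation: [-0.0, 1.0, -0.02, 0.0]
contact_force: [0.1, 1.0, 13.4]
opening: 0.0182
grip_force: 30.0
```

```bash
python3 r.py
```

```text
[ 0.8066  1.4957 13.7902  0.5007  0.0539  0.2241  0.1619] 14.8 [ 1.04180098e-01  1.64734989e-01  1.89048370e+00 -4.99431956e-06
  1.08587893e+00  1.71332764e+00]
```

Request:
apply_moves([
  [[0,0,0,0,0,2,-1],[0,0,0,0,0,0,-1]],
])

```text
clock: 15.1
tcp_pos: [0.5006, 0.0538, 0.224]
orientation: [-0.0, 0.999, -0.037, 0.0]
contact_force: [0.3, 0.4, 14.4]
opening: 0.0182
grip_force: 30.0
```

```bash
python3 r.py
```

```text
[ 0.5253  1.0489 14.1347  0.5006  0.0539  0.224   0.199 ] 15.35 [1.04201466e-01 1.64725211e-01 1.89048837e+00 2.03233005e-05
 1.08590437e+00 1.74815293e+00]
```

Request:
apply_moves([
  [[0,0,0,0,0,2,-1],[0,0,0,0,0,0,-1]],
])

```text
clock: 15.65
tcp_pos: [0.5006, 0.0538, 0.224]
orientation: [-0.0, 0.999, -0.054, 0.0]
contact_force: [0.3, 2.2, 14.5]
opening: 0.0181
grip_force: 30.0
```

```bash
python3 r.py
```

```text
[ 0.0477  1.6142 13.6827  0.5006  0.0539  0.2241  0.2033] 15.9 [1.04154710e-01 1.64701010e-01 1.89053069e+00 1.48371481e-05
 1.08596435e+00 1.78306746e+00]
```

Request:
apply_moves([
  [[0,0,0,0,0,2,-1],[0,0,0,0,0,0,-1]],
])

```text
clock: 16.2
tcp_pos: [0.5003, 0.0539, 0.224]
orientation: [-0.0, 0.997, -0.072, -0.0]
contact_force: [0.4, 1.2, 14.8]
opening: 0.0183
grip_force: 30.0
```

```bash
python3 r.py
```

```text
[-0.5617  1.378  14.6927  0.5003  0.0539  0.224   0.1639] 16.45 [1.04193873e-01 1.64634346e-01 1.89077359e+00 2.06044650e-04
 1.08642523e+00 1.81806907e+00]
```

Request:
apply_moves([
  [[0,0,0,0,0,2,-1],[0,0,0,0,0,0,-1]],
])

```text
clock: 16.75
tcp_pos: [0.5003, 0.0539, 0.224]
orientation: [-0.0, 0.996, -0.089, -0.0]
contact_force: [-0.4, 2.3, 14.6]
opening: 0.0184
grip_force: 30.1
```

```bash
python3 r.py
```

```text
[-0.536   1.6002 14.6978  0.5003  0.0539  0.224   0.3291] 17.0 [1.04249665e-01 1.64680638e-01 1.89073298e+00 1.93851683e-04
 1.08642107e+00 1.85270747e+00]
```

Request:
apply_moves([
  [[0,0,0,0,0,2,-1],[0,0,0,0,0,0,-1]],
])

```text
clock: 17.3
tcp_pos: [0.5004, 0.0539, 0.224]
orientation: [-0.0, 0.994, -0.106, 0.0]
contact_force: [-0.2, 1.6, 13.9]
opening: 0.0181
grip_force: 31.0
```

```bash
python3 r.py
```

```text
[ 0.0611  1.8844 13.6645  0.5004  0.0539  0.224   0.3703] 17.55 [1.04245644e-01 1.64723273e-01 1.89063297e+00 4.43930123e-05
 1.08615357e+00 1.88757864e+00]
```

Request:
apply_moves([
  [[0,0,0,0,0,0,1],[0,0,0,0,0,0,1],[0,0,0,0,0,0,1],[0,0,0,0,0,0,1],[0,0,0,0,0,0,1],[0,0,0,0,0,0,1],[0,0,-20,0,0,0,1],[0,0,-40,0,0,0,1],[0,0,-50,0,0,0,1],[0,0,-50,0,0,0,1],[0,0,0,0,0,0,1],[0,0,0,0,0,0,1]],
])

```text
clock: 19.1
tcp_pos: [0.5002, 0.0537, 0.3823]
orientation: [0.0, 0.994, -0.107, -0.0]
contact_force: [-0.2, 0.3, -0.9]
opening: 0.0922
grip_force: 0.0
```

Run:
```python
from h import *
s=bot.get_state();print(s["clock"],s["tcp_pos"],s["contact_force"],s["opening"])
f=bot.grab_frame("wrist");save(f,"w3");c=wcloud(f)
for r in bot.regions_of("wrist","grip")[:1]:
    p=c[r["mask"]&(f["z_map"]>0)];zt=np.percentile(p[:,2],95);t=p[(p[:,2]>zt-.006)&(p[:,2]<zt+.006)];print(zt,len(t),cv2.minAreaRect((t[:,:2]*1000).astype(np.float32)))
```

```text
19.1 [0.50018649 0.05370432 0.38226514] [-0.22604131  0.2905624  -0.87788032] 0.09215940077728181
0.24371897366327344 1666 ((500.57049560546875, 53.05268859863281), (81.2042465209961, 16.581396102905273), 0.7060476541519165)
```

View pics/w3.png

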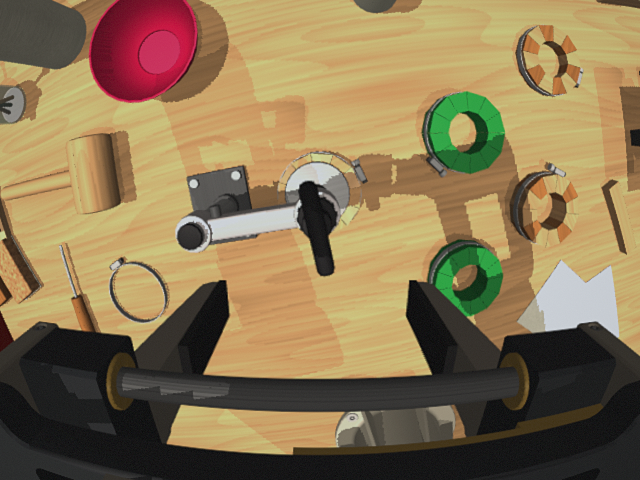

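The wrist view shows the bar released, from (308,190) to (325,270). The foot is on the ring and the other items haven't moved. The measured bar angle (+0.7°) suggests the grip may not be fully clockwise. The 18 mm opening suggests the pads closed on the round hub under the bar. I'll measure more carefully.

Run:
```python
from h import *
for cam,fn in(("wrist",wcloud),("top",cloud)):
    f=bot.grab_frame(cam);c=fn(f)
    for r in bot.regions_of(cam,"grip")[:1]:
        p=c[r["mask"]&(f["z_map"]>0)]
        p=p[(abs(p[:,2]-.2425)<.005)&(np.hypot(p[:,0]-.5,p[:,1]-.053)<.06)]
        m=p.mean(0);w,v=np.linalg.eigh(np.cov(p[:,:2].T));d=v[:,1]
        # centreline by x bins
        b=[(x,(np.percentile(p[abs(p[:,0]-x)<.004,1],[5,95])).mean()) for x in np.arange(.47,.535,.01) if (abs(p[:,0]-x)<.004).sum()>8]
        b=np.array(b);print(cam,len(p),m,np.degrees(np.arctan(d[1]/d[0])),np.degrees(np.arctan(np.polyfit(b[:,0],b[:,1],1)[0])),cv2.minAreaRect((p[:,:2]*1000).astype(np.float32)))
```

```text
wrist 1669 [0.50250155 0.05282689 0.24185927] 0.13281737804744234 0.1402605125577496 ((500.5561828613281, 53.17499542236328), (16.205183029174805, 81.70866394042969), 89.90375518798828)
top 131 [0.48707867 0.05298631 0.24148117] 1.4848590315170664 0.7260545395547514 ((486.6650085449219, 53.0449333190918), (57.494510650634766, 15.219588279724121), 0.6878134608268738)
```

Request:
apply_moves([
  [[0,0,20,0,0,-8,1],[0,0,30,0,0,-4,1],[0,0,40,0,0,0,1],[0,0,35,0,0,0,1],[0,0,18,0,0,0,1],[0,0,7,0,0,0,1],[0,0,0,0,0,0,-1],[0,0,0,0,0,0,-1],[0,0,0,0,0,0,-1],[0,0,0,0,0,0,-1],[0,0,0,0,0,0,-1],[0,0,0,0,0,0,-1]],
])

```text
clock: 20.9
tcp_pos: [0.5006, 0.0537, 0.2331]
orientation: [-0.0, 1.0, -0.002, 0.0]
contact_force: [0.2, 0.5, 0.6]
opening: 0.0337
grip_force: 0.0
```

Request:
apply_moves([
  [[0,0,0,0,0,0,-1],[0,0,0,0,0,0,-1],[0,0,0,0,0,0,-1],[0,0,0,0,0,0,-1],[0,0,0,0,0,0,-1]],
])

```text
clock: 21.52
tcp_pos: [0.5006, 0.0538, 0.233]
orientation: [-0.0, 1.0, -0.002, 0.0]
contact_force: [0.0, 1.5, -0.5]
opening: 0.0158
grip_force: 30.0
```

```bash
python3 r.py
```

```text
[ 0.1752  1.4633 -0.4421  0.5006  0.0538  0.233   0.2133] 21.775 [1.04044258e-01 1.55232448e-01 1.88047127e+00 1.42245444e-04
 1.10591926e+00 1.67878292e+00]
```

Opening is now 15.8 mm, so the pads are flat on the bar. Next I twist clockwise while watching the moment.

Request:
apply_moves([
  [[0,0,0,0,0,2,-1],[0,0,0,0,0,1,-1],[0,0,0,0,0,0,-1]],
])

```text
clock: 22.2
tcp_pos: [0.5005, 0.0538, 0.233]
orientation: [-0.0, 1.0, -0.028, -0.0]
contact_force: [-0.9, 1.6, 0.4]
opening: 0.016
grip_force: 30.0
```

```bash
python3 r.py
```

```text
[-0.3318  2.3558 -0.2979  0.5005  0.0538  0.233   0.1414] 22.45 [1.03999294e-01 1.55216395e-01 1.88051312e+00 1.08615214e-04
 1.10595032e+00 1.73111937e+00]
```

Request:
apply_moves([
  [[0,0,0,0,0,2,-1],[0,0,0,0,0,0,-1]],
])

```text
clock: 22.75
tcp_pos: [0.5006, 0.0538, 0.233]
orientation: [0.0, 0.999, -0.046, 0.0]
contact_force: [-0.3, 2.4, 0.2]
opening: 0.0159
grip_force: 30.3
```

```bash
python3 r.py
```

```text
[-0.5731  2.6041  0.122   0.5005  0.0538  0.233   0.5631] 23.0 [ 1.04028059e-01  1.55213008e-01  1.88049797e+00 -3.59494030e-05
  1.10597355e+00  1.76586421e+00]
```

Request:
apply_moves([
  [[0,0,0,0,0,1.5,-1],[0,0,0,0,0,0,-1]],
])

```text
clock: 23.3
tcp_pos: [0.5006, 0.0538, 0.233]
orientation: [0.0, 0.998, -0.059, 0.0]
contact_force: [-1.1, 2.8, 0.8]
opening: 0.0163
grip_force: 31.1
```

```bash
python3 r.py
```

```text
[-0.3454  2.4106  0.3234  0.5006  0.0538  0.233   0.8167] 23.55 [ 1.04033029e-01  1.55209881e-01  1.88044450e+00 -5.81855909e-05
  1.10593087e+00  1.79211239e+00]
```

The moment has climbed to 0.8 N m, so the grip is against the clockwise stop. I'll release and check.

Request:
apply_moves([
  [[0,0,0,0,0,0,1],[0,0,0,0,0,0,1],[0,0,0,0,0,0,1],[0,0,0,0,0,0,1],[0,0,0,0,0,0,1],[0,0,0,0,0,0,1],[0,0,-20,0,0,0,1],[0,0,-40,0,0,0,1],[0,0,-50,0,0,0,1],[0,0,-40,0,0,0,1],[0,0,0,0,0,0,1],[0,0,0,0,0,0,1]],
])

```text
clock: 25.1
tcp_pos: [0.5002, 0.0537, 0.3822]
orientation: [0.0, 0.998, -0.059, -0.0]
contact_force: [-1.5, 0.1, -0.6]
opening: 0.0918
grip_force: 0.0
```

Run:
```python
from h import *
f=bot.grab_frame("wrist");c=wcloud(f);save(f,"w4")
r=bot.regions_of("wrist","grip")[0]
p=c[r["mask"]&(f["z_map"]>0)];p=p[(abs(p[:,2]-.2425)<.005)&(np.hypot(p[:,0]-.5,p[:,1]-.053)<.06)]
w,v=np.linalg.eigh(np.cov(p[:,:2].T));d=v[:,1]
print(len(p),p.mean(0),np.degrees(np.arctan(d[1]/d[0])),np.percentile(p[:,2],95),bot.get_state()["tcp_pos"])
```

```text
1698 [0.50197588 0.05296588 0.24182077] 0.6804484979605999 0.2438364628196708 [0.49988237 0.05367446 0.38148438]
```

View pics/w4.png

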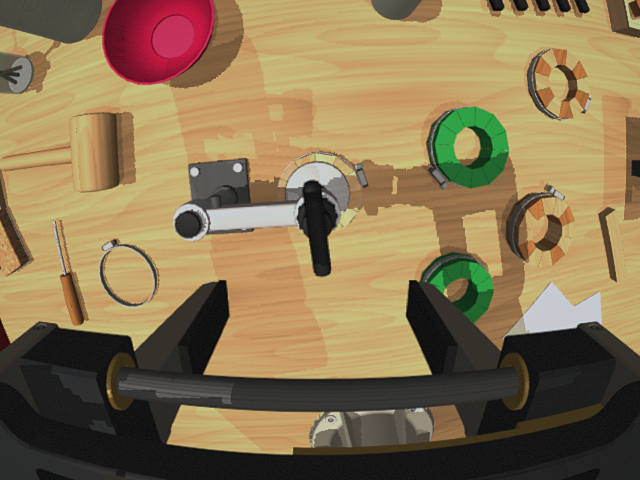

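The bar angle and height haven't changed, and it resisted 0.8 N m against the 0.2 to 0.4 N m that turning takes, so it is fully clockwise and locked. The rings and tools are still in place.

```bash
python3 -c "
from rig import bot
print(bot.sign_off())"
```

```text
the job is handed in; nothing more can be done
None
```

The job is handed in: the wrist read a 12.4 N push on the ring just before locking, the grip is twisted clockwise to its stop and released, and I saw nothing else moved; the foot's force after release was not measured, though the grip height stayed the same.

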